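Load a block past the sprung stop of a drilling jig

ROBOT

A 6-joint arm with a two-finger parallel gripper is mounted at the origin on a cart in front of the work surface, level with it; the furniture and walls round the work are solid. World frame = base frame: x ahead of the robot, y to its left, z up, the work surface at z = 0. Lengths are in m, angles in rad, forces in N, time in s.
With the tool pointing down it reaches from about 0.375 to 0.9 m from the base axis. Payload 3.1 kg.
Tool frame: the origin (TCP) lies on the centre line of the jaws, within the pads' length; the fingertips stand manip.finger_overhang ahead of it and the grasp point (between the pads) lies 11 mm behind it (manip.finger_overhang is the distance from the TCP to the fingertips, in m); y points along the fingers, z is the direction in which the jaws open and shut, and the axes are right-handed (so a half turn about y gives the same grasp; the last joint's range is limited). The gripper opens to 85 mm and grips with 20 to 120 N. Pads are 22 mm wide; open, the fingers measure 114 mm over their backs; the gripper's body (76 mm by 85 mm) begins 54 mm behind the grasp point. The pads swing forward as they close: fully open they stand 13 mm farther back than shut.
Start: joints at [-0.178, 0.527, 1.433, -0, 1.181, -0.178], TCP at [0.625, 0, 0.239] pointing down, gripper open.
Joint ranges: [-3.08, 3.08], [-0.75, 2.2], [0.22, 2.44], [-1.43, 4.57], [0, 2.65], [-2.85, 2.85]. Speed limits (rad/s): [2.79, 2.79, 3.14, 3.14, 3.14, 3.14].

INTERFACE

Orientations are given as a unit quaternion [x, y, z, w].
In Python, from station import manip gives the robot as it stands.
- The arm moves only by the tool send_rows, never from a script. Its argument "plan" is a list of rows, each an object with "linear": the shift along the tool's x, y, z in units of 30 mm (1.0 is 30 mm), a list of three; "roll": the turn about the tool's y in units of 6 degrees (1.0 is 6 degrees). In form: [{"linear": [tx, ty, tz], "roll": roll}, ...]. A call has exactly 5 rows; each row shifts and turns the commanded pose from where the row before left it, along the tool's axes as they then stand; what a row does not reach is not made up. A row lasts 1/8 s, in which the tool goes at most 62.5 mm and 10.7 degrees, less where a joint would pass 70% of its speed; a pose out of reach is approached as far as the arm can. A call is refused whole if a number of a shift passes 1 or a number of a turn 1, either way. A call with a gripper value outside its range is refused whole. "claw" is the finger opening in mm, from 0 to 85.4, set as the call begins (left out, the last holds). The fingers move at their own pace and stop on an object; "force" is the grip in N (left out, the last holds). Time passes only in rows, so rows that do not move let the fingers close, or fill a call up. It gives the time, the measured TCP pose, the force and the opening at its end, in the units of the state.
- manip.sense(): the state, without advancing time (a new reading comes with each control period).
- manip.snapshot(name): name is "scene" or "side" or "wrist"; returns the picture (400x640x3 uint8, blue, green, red); there is no depth.
- manip.get_calibration(name): a dict with "fovy" (degrees; the focal length in pixels is half the picture's height over the tangent of half this angle, whatever the lens; pixels are square), "cx", "cy" (the principal point, pixels), "k1" (the pictures are not rectified: a ray, as slopes to the right and down, at radius r is drawn at 1 + k1 r^2 times it, then the intrinsics apply), "cam_to_world" (4x4, takes a point from camera to world coordinates); the wrist camera has in their place "tool_from_camera" (4x4, takes a point from camera to tool coordinates, whose origin is the TCP and whose axes are the tool frame's). Camera axes: x right, y down, z forward; pixel columns grow to the right and rows downward; lengths in m; the calibration is good to about 2 mm. A picture is of the moment at which its call begins: read the wrist's pose just before it. get_calibration takes no time and is no camera call.
- manip.sign_off(): hands the job in, once; it reports no verdict.
Trained networks look in the newest picture that a camera, given by its name, has taken for a name from the list of things; names that differ only in an ending like _2 or _b are one class to them, and where a whole thing is asked for, a point or a joint stands for the part that bears it (a point fixed in the world has none). Each returns a list of dicts, best first, with "p" (0 to 1); they miss things now and then, are a little off and sometimes report something else, mostly with a low value. They report only what shows in the picture. A call takes as long as a camera call. They do not tell look-alikes from the thing itself.
- manip.look_for(camera, query): "extent" ([left, top, right, bottom] in pixels, round what is visible of it).
The state is a dict: "t": time; "q": joint angles; "qd": joint speeds; "tau": joint torques, N m; "tcp_pos": TCP position; "tool_rot": TCP orientation; "force": force on the tool from outside, world axes, zero at the start; "ft_torque": the same for the moment, N m; "finger_gap": opening from 0.0 (shut) to 1.0 (fully open).
Only numpy, scipy, OpenCV 4.12 (cv2) and the standard library are available. Lean on these libraries where they do the work, as an engineer would, in place of code of your own. Each camera call takes 0.05 s, during which the arm holds its last target.

TASK

Load the wooden block that lies in the drilling jig's channel: press the sprung bar fully down and hold it there while you push the block along the fence over the sunken stop, until it is home against the end stop under the drill bush. Then let the bar come up, so that the stop springs up behind the block, and leave the jig. Only press and push: do not lift the block, and leave the second block, the tools and the other things on the bench where they are.

Things in the scene. Friction and masses are not known exactly. Their poses are not given: they have to be found in the camera images.
- jig: Drilling jig screwed to the bench, plywood baseboard 170 x 330 x 12, bed and fence on it. Origin at bench height under the channel's middle line; z up, +y along the channel to the end stop (the way the block must go), +x to the fence, away from the robot; yaw within 0.25 rad. Numbers in the other entries are mm in this frame. The bed (channel floor) is at z 30, y -163 to 143.
- channel_mouth (a point): Point on the bed at the channel's open end, x 0, y -163, z 30. The channel is 47 wide, x -23.5 to 23.5, between a dark wooden fence at the far side (x 23.5 to 41.5, top z 56) and a low brass guide strip on the robot's side (x -29 to -23.5, top z 35).
- bush (a point): Top of the steel drill bush, x 0, y 47.5, z 101, in an aluminium bridge that reaches over the channel from the far side: bridge y 34 to 61, x -20 to 71, underside z 79 over the block's place. Nothing else stands over the channel or the bar.
- bar (a joint): Travel of the sprung press bar and the stop, which are one piece: 0 up, 0.015 m fully down. Pressed straight down from above anywhere along the bar, about 3 N to start, 6 N fully down; it springs back up when let go. At 0.011 the stop is flush with the bed, at 0.015 it lies 4 mm below the bed.
- bar_top (a point): Middle of the press bar's upper face (x -42.5, y -51); moves with it. Aluminium strip with a black ribbed top beside the channel on the robot's side, x -54.5 to -30.5, y -158 to 56; top at z 54 when up, z 39 fully down (9 mm above the bed, 4 above the guide strip). Two fixed dark bolt heads, 14 across, stand at its ends (y -147 and 45, top z 59).
- stop_top (a point): Middle of the top of the steel stop that stands up through a slot in the bed: x -12 to 12, y 1 to 11, its top 11 mm above the bed (z 41) when up. It rises and sinks with the bar.
- end_stop (a point): Middle of the flat steel face at the channel's closed end, x 0, y 80, z 50, facing -y; the block's leading end must come home against it. From it to the raised stop is 69 mm. The wooden block that carries it reaches y 132 and z 66.
- block_center (a point): Centre (half-way up) of the loose dark wooden block in the channel: 45 wide in x, 65 long in y, 45 tall, about 80 g, axes as the jig's. It starts on the bed, 4 to 35 mm short of the stop (centre y -66 to -36, z 52.5); fully home its centre is at y 47.5.
- block: The same block; origin under its centre, axes as the jig's.
- next_block: a second block of the same wood and size, standing on the bench beside the jig's open end, waiting its turn; not to be used. Origin under its centre
- pencil: red flat carpenter's pencil, 168 x 15 x 8, lying on the bench in front of the jig; origin under its middle
- try_square: try square, 170 x 115 x 18, rosewood stock and steel blade, flat on the bench to the left; origin under the middle of its outline
- marking_gauge: wooden marking gauge, 201 x 56 x 73 tall, on the bench behind the jig; origin under its middle
- tape_measure: yellow tape measure, 77 x 34 x 56 tall, on the bench to the right; origin under its middle
- tape_roll: roll of paper tape, diameter 94, 30 tall, on the bench behind to the left; origin under its centre
- dowel: wooden dowel, diameter 20, 120 long, on the bench to the right; origin under its middle
Things that resemble listed ones, but are neither listed nor needed, are in the scene too. Leave any orange or turquoise look-alike of the block alone.

How it is judged:
On the way, in this order (a step that is already met when the one before it is completed fails the run):
1. the bar is pressed down, the stop sunk below the bed, with the block still short of the stop (value of joint bar above 0.011 m and y of block_center in the frame of jig below -0.029 m), for 0.1 s.
2. the block lies past the stop, against the end stop, with the bar still held down (value of joint bar above 0.0105 m and y of block_center in the frame of jig above 0.0425 m), for 0.05 s.
At the end, for the whole second after the job is handed in: The bar is up again (within 2 mm) with the stop standing behind the block; the block lies flat on the bed (height within 2 mm, tilt under 0.05 rad), square in the channel (0.06 rad), at rest, no more than 5 mm short of the end stop (value of joint bar below 0.002 m and y of block_center in the frame of jig between 0.0425 and 0.05 m and z of block_center in the frame of jig between 0.0505 and 0.0545 m and angle between block_center's own z axis and vertical below 0.05 rad and angle between the y axis of block_center and the y axis of jig, either way round below 0.06 rad and linear speed of block below 0.02 m/s); the robot touches nothing.
It fails at once if the bar is let up while the block is over the stop (value of joint bar below 0.0095 m and y of block_center in the frame of jig between -0.024 and 0.037 m).
It fails at once if the block is lifted off the bed or tipped (z of block_center in the frame of jig above 0.0605 m or angle between block_center's own z axis and vertical above 0.2 rad).
It fails at once if a bystander is moved by more than 20 mm (distance of any of next_block, pencil, try_square, marking_gauge, tape_measure, tape_roll, dowel from where it was at the start of the episode above 0.02 m).
It also fails if it takes over 38 s, if anything falls off the work surface, if the arm or the gripper's body presses on something with over 40 N, if the wrist force passes 120 N, or if a joint passes its speed limit or range.

## Working session

There is one attempt and no reset: what is moved stays moved. The work goes in short steps, Python scripts to look and compute and a tool call to move; the robot and the scene stay as the last step left them, time stands still between calls to the robot, and variables do not carry over. Pictures are saved under pics/ and viewed, and the job is handed in when it is done.

Besides the shell and the picture viewer there is one more tool, called after "Request:" as name([rows], argument=value, ...), one row to a line, values as JSON. send_rows: Moves the arm, as the interface text tells. Its arguments: {"type":"object","properties":{"plan":{"type":"array"},"claw":{"type":"number"},"force":{"type":"number"}},"required":["plan"]}

```bash
ls; mkdir -p pics; python3 - <<'E'
from station import manip
import cv2,numpy as np
s=manip.sense(); print(s); print(manip.finger_overhang)
for n in("scene","side","wrist"):
    im=manip.snapshot(n); cv2.imwrite(f"pics/{n}0.png",im)
    c=manip.get_calibration(n); print(n,{k:(np.round(v,4).tolist() if not np.isscalar(v) else v) for k,v in c.items()})
E
```

```text
pics
{'t': 0.0, 'q': array([-1.78534102e-01,  5.28450870e-01,  1.43391179e+00, -8.22770201e-06,
        1.18142283e+00, -1.78515943e-01]), 'qd': array([ 9.64331235e-04, -1.11381748e-03,  3.37761629e-05, -1.66664577e-03,
        1.15562334e-03, -4.36378194e-04]), 'tau': array([ 2.50220628e-04, -4.42344439e+01, -1.78024775e+01, -2.06930472e-04,
        8.36740597e-03,  2.24214921e-05]), 'tcp_pos': array([6.24289543e-01, 1.34123063e-04, 2.38339998e-01]), 'tool_rot': array([-0.5004403 ,  0.50063877, -0.49936814,  0.49955159]), 'force': array([0.84176942, 0.28774778, 0.46463831]), 'ft_torque': array([ 0.01498933, -0.01155023, -0.02802907]), 'finger_gap': 0.9990473595094227}
0.008
scene {'fovy': 50.40381009533377, 'cx': 324.10870943405735, 'cy': 190.93240450180377, 'k1': -0.020426964187574993, 'cam_to_world': [[0.6271, -0.5244, 0.576, -0.1974], [-0.779, -0.4215, 0.4643, -0.6639], [-0.0007, -0.7399, -0.6728, 0.9962], [0.0, 0.0, 0.0, 1.0]]}
side {'fovy': 48.007650221369246, 'cx': 317.33412527028224, 'cy': 201.233079902369, 'k1': -0.10127173166349783, 'cam_to_world': [[-0.9354, -0.205, 0.2882, 0.1309], [-0.3533, 0.5062, -0.7867, 1.2046], [0.0154, -0.8377, -0.5459, 0.9337], [0.0, 0.0, 0.0, 1.0]]}
wrist {'fovy': 67.98424257666423, 'cx': 319.4066567043854, 'cy': 201.55807301347585, 'k1': -0.044244562359221015, 'tool_from_camera': [[-0.0003, 0.9507, 0.31, -0.0802], [-0.001, -0.31, 0.9507, -0.135], [1.0, -0.0, 0.0011, 0.0004], [0.0, 0.0, 0.0, 1.0]]}
```

View pics/scene0.png

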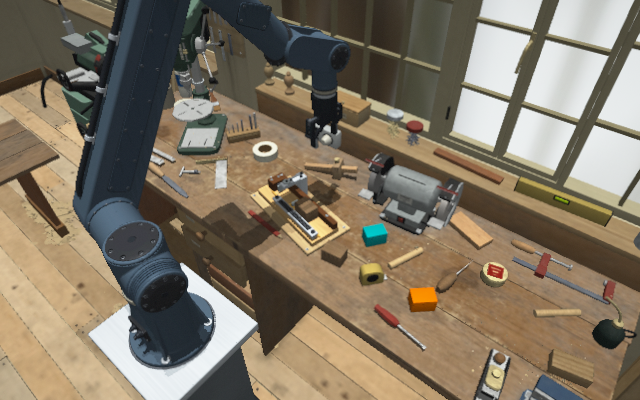

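View pics/side0.png

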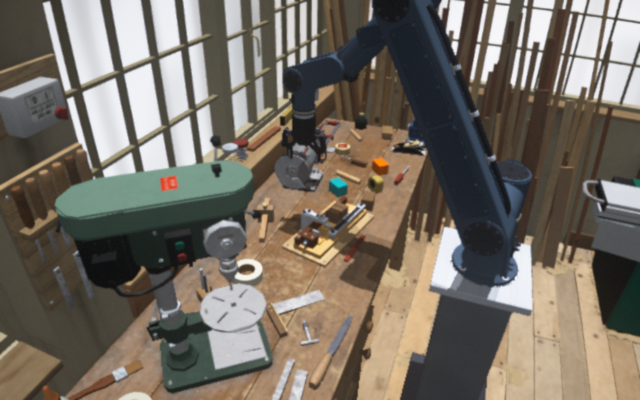

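View pics/wrist0.png

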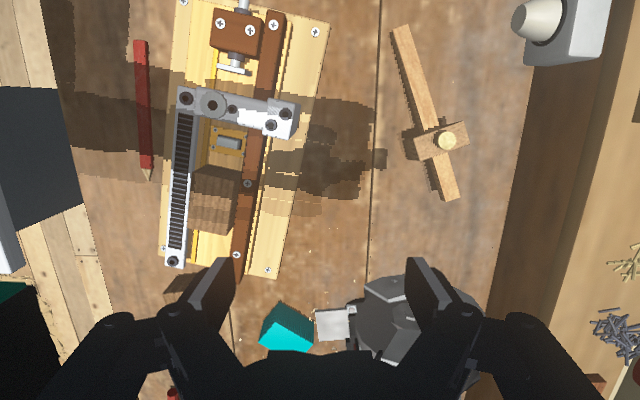

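The wrist picture shows the jig well: bush (212,103), bar from (185,95) to (173,262), the block in the channel at about (213,200), and the stop at (228,143). I'll enlarge that area.

```bash
python3 - <<'E'
import cv2
im=cv2.imread("pics/wrist0.png")
cv2.imwrite("pics/crop0.png",cv2.resize(im[70:280,140:340],None,fx=2.8,fy=2.8,interpolation=cv2.INTER_CUBIC))
im=cv2.imread("pics/scene0.png")
cv2.imwrite("pics/crop1.png",cv2.resize(im[150:290,220:440],None,fx=3.5,fy=3.5,interpolation=cv2.INTER_CUBIC))
E
```

```text
(no output)
```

View pics/crop0.png

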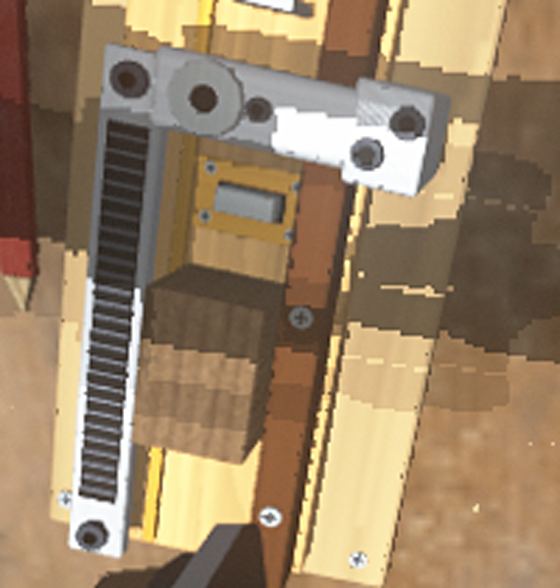

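View pics/crop1.png

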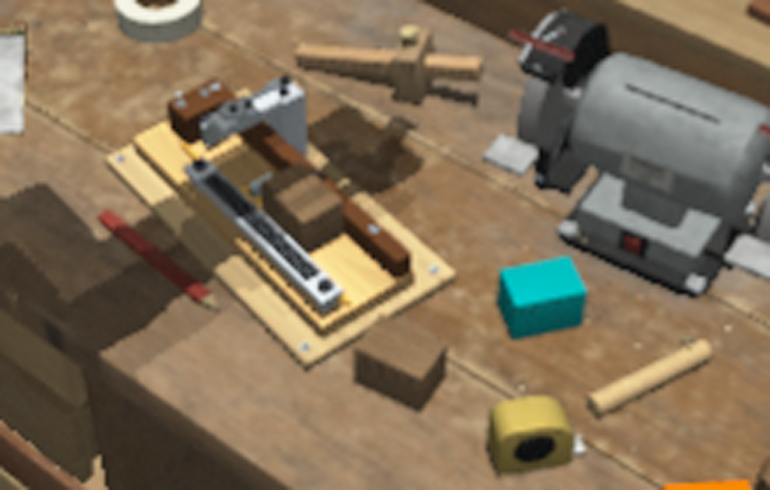

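```bash
cat > h.py <<'E'
import numpy as np,cv2
from scipy.spatial.transform import Rotation as R
from scipy.optimize import least_squares
def K(c):
    f=200/np.tan(np.radians(c["fovy"])/2); return f,c["cx"],c["cy"],c["k1"]
def proj(c,T,P):
    P=np.atleast_2d(P); p=(np.linalg.inv(T)@np.c_[P,np.ones(len(P))].T)[:3]
    u=p[:2]/p[2]; r2=(u**2).sum(0); u=u*(1+c["k1"]*r2); f,cx,cy,_=K(c)
    return np.c_[f*u[0]+cx,f*u[1]+cy]
def Ttool(s):
    T=np.eye(4);T[:3,:3]=R.from_quat(s["tool_rot"]).as_matrix();T[:3,3]=s["tcp_pos"];return T
def camT(c,s=None):
    return np.array(c["cam_to_world"]) if "cam_to_world" in c else Ttool(s)@np.array(c["tool_from_camera"])
def jig2w(p,P):
    P=np.atleast_2d(P)/1000.; c,s=np.cos(p[2]),np.sin(p[2])
    return np.c_[p[0]+c*P[:,0]-s*P[:,1],p[1]+s*P[:,0]+c*P[:,1],P[:,2]]
def box(cx,cy,z0,z1,w,l):
    return np.array([[cx+a*w/2,cy+b*l/2,z] for z in(z0,z1) for a,b in((-1,-1),(1,-1),(1,1),(-1,1))])
E
python3 - <<'E'
from h import *
from station import manip
s=manip.sense();c=manip.get_calibration("wrist");T=camT(c,s)
pts=np.array([[-42.5,45,59],[-42.5,-147,59],[0,47.5,101]]);px=np.array([[186.1,97.9],[172.5,261.4],[212.5,104.6]])
cs=manip.get_calibration("scene");Ts=camT(cs)
pxs=np.array([[220+200/3.5,150+165/3.5],[220+327/3.5,150+286/3.5]])
def f(p):
    return np.r_[(proj(c,T,jig2w(p,pts))-px).ravel(),(proj(cs,Ts,jig2w(p,pts[:2]))-pxs).ravel()]
r=least_squares(f,[.55,.1,0]);p=r.x;print(p,np.round(r.fun,2))
r2=least_squares(lambda p:f(p)[:6],[.55,.1,0]);print(r2.x,np.round(r2.fun,2))
np.save("jig.npy",p)
# block y via overlay
for n,cc,TT in(("wrist",c,T),("scene",cs,Ts)):
  im=cv2.imread(f"pics/{n}0.png"); x0,y0,k=(140,70,2.8) if n=="wrist" else (220,150,3.5)
  im=im[70:280,140:340] if n=="wrist" else im[150:290,220:440]
  im=cv2.resize(im,None,fx=k,fy=k,interpolation=cv2.INTER_CUBIC)
  def poly(B,col):
    q=((proj(cc,TT,jig2w(p,B))-[x0,y0])*k).astype(int)
    for z in(0,4): cv2.polylines(im,[q[z:z+4].reshape(-1,1,2)],True,col,1)
  poly(box(0,-45,30,75,45,65),(0,255,0)); poly(box(0,6,30,41,24,10),(0,0,255)); poly(box(-42.5,-51,30,54,24,214),(255,0,255))
  cv2.imwrite(f"pics/ov_{n}.png",im)
E
```

```text
[ 0.52059878  0.03495373 -0.22041617] [-0.55  0.3   0.07  0.5   0.43  0.14 -0.86 -1.1  -1.14 -1.27]
[ 0.5206225   0.03520197 -0.22172483] [-0.49 -0.   -0.1   0.24  0.5  -0.13]
```

View pics/ov_wrist.png

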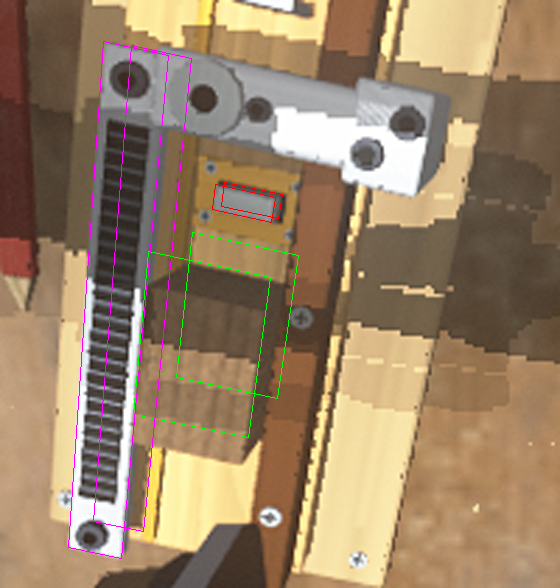

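View pics/ov_scene.png

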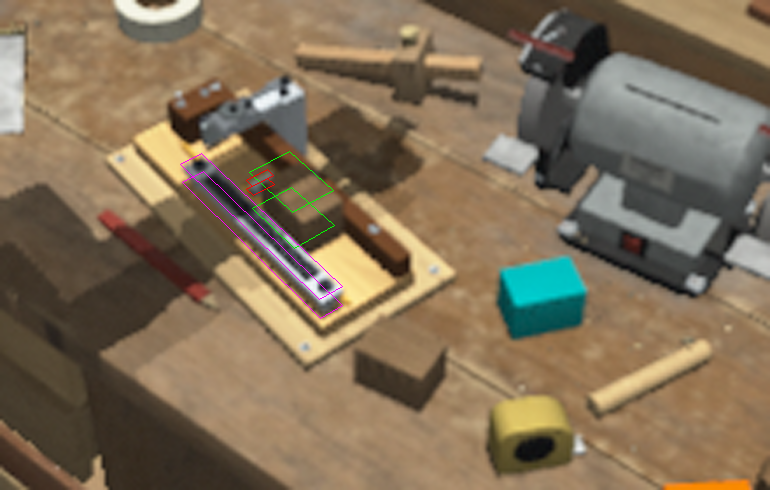

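The jig fit agrees: bar, stop and bush reproject within about 1 px in the wrist view. The network and a fit of the block's y come next, then the path.

Block candidates in the scene picture:
- dark block in the channel, about (307,207): the wanted one
- dark next_block on the bench, about (334,254)
- turquoise look-alike, (375,235)
- orange look-alike, (423,299)
- pale block, (570,367)

By the description it is the one in the channel. The close crop above confirms it: it stands between the fence and the bar, in front of the stop.

```bash
python3 - <<'E'
from h import *
from station import manip
s=manip.sense();c=manip.get_calibration("wrist");T=camT(c,s);p=np.load("jig.npy")
Rm=R.from_quat(s["tool_rot"]).as_matrix();print(np.round(Rm,3), s["tcp_pos"],s["t"])
print(manip.look_for("wrist","block")[:3]);print(manip.look_for("wrist","bar")[:2]);print(manip.look_for("scene","next_block")[:3])
# block y: near top edge & far bottom edge corners
px=np.array([[132,437],[245,463],[190,265],[285,283]])/2.8+[140,70]
def f(q): 
    b=box(q[0],q[1],30,75,45,65); return (proj(c,T,jig2w(p,b[[4,5]]))-px[:2]).ravel()
r=least_squares(f,[0,-50]);print(r.x,r.fun)
im=cv2.imread("pics/wrist0.png");k=2.8
im=cv2.resize(im[70:280,140:340],None,fx=k,fy=k,interpolation=cv2.INTER_CUBIC)
q=((proj(c,T,jig2w(p,box(0,r.x[1],30,75,45,65)))-[140,70])*k).astype(int)
for z in(0,4): cv2.polylines(im,[q[z:z+4].reshape(-1,1,2)],True,(0,255,0),1)
cv2.imwrite("pics/ov2.png",im)
t=jig2w(p,[-21.25,-112,54+8])[0];print("target over bar",t)
print("tool delta after roll:",Rm.T@(t-s["tcp_pos"])*1000/30,"units (unrolled axes)", "roll units",-p[2]*180/np.pi/6)
E
```

```text
[[-0.    -0.002  1.   ]
 [-1.     0.    -0.   ]
 [-0.    -1.    -0.002]] [6.24473608e-01 1.20868619e-04 2.38560552e-01] 0.15
[{'extent': [261.2, 300.3, 314.4, 353.4], 'p': 0.8}, {'extent': [186.0, 163.9, 241.1, 233.4], 'p': 0.61}]
[{'extent': [161.0, 87.5, 239.1, 267.0], 'p': 0.89}]
[{'extent': [322.4, 239.9, 346.3, 267.8], 'p': 0.79}]
[  0.10192131 -55.40108573] [-0.0110533   0.45710686  0.01088772 -0.46346103]
target over bar [ 0.47537569 -0.06969059  0.062     ]
tool delta after roll: [ 2.32872875  5.89281085 -4.96029583] units (unrolled axes) roll units 2.10481935515848
```

View pics/ov2.png

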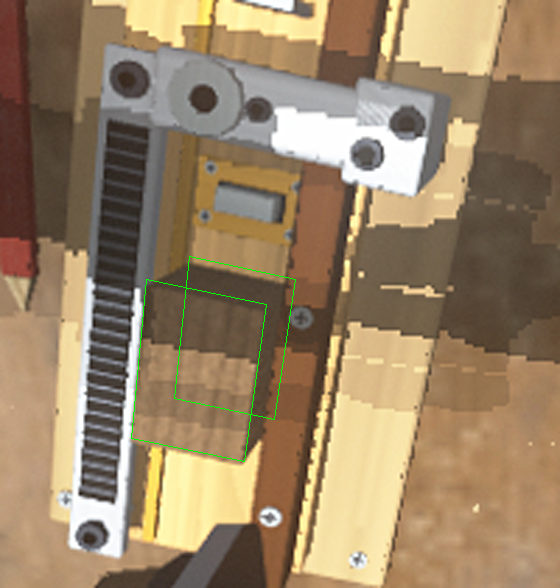

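The network's top hit, (261–314, 300–353), is the turquoise look-alike. Its second, (186–241, 164–233), is the channel block. Fitted block: x 0.1, y -55.4 mm, inside the stated range. First I move across at height and close the claw to 28.

Request:
send_rows([
  {"linear": [0.466,0.2,-0.99],"roll": 0},
  {"linear": [0.466,0.2,-0.99],"roll": 0},
  {"linear": [0.466,0.2,-0.99],"roll": 0},
  {"linear": [0.466,0.2,-0.99],"roll": 0},
  {"linear": [0.466,0.2,-0.99],"roll": 0},
], claw=28)

```text
t: 0.92
tcp_pos: [0.4756, -0.0703, 0.2093]
tool_rot: [0.5, -0.5, 0.5, -0.5]
force: [0.1, -0.3, -0.3]
finger_gap: 0.328
```

Request:
send_rows([
  {"linear": [0,0.7,0],"roll": 0.7},
  {"linear": [0,0.7,0],"roll": 0.7},
  {"linear": [0,0.7,0],"roll": 0.705},
  {"linear": [0,0.7,0],"roll": 0},
  {"linear": [0,0,0],"roll": 0},
])

```text
t: 1.55
tcp_pos: [0.4756, -0.0696, 0.1243]
tool_rot: [-0.443, 0.553, -0.551, 0.441]
force: [-0.4, 0.2, 0.4]
finger_gap: 0.331
```

```bash
cat > chk.py <<'E'
import sys
from h import *
from station import manip
s=manip.sense();c=manip.get_calibration("wrist");p=np.load("jig.npy")
t=s["tcp_pos"]-[p[0],p[1],0];ca,sa=np.cos(p[2]),np.sin(p[2])
print("t",s["t"],"tcp in jig mm",np.round([1000*(ca*t[0]+sa*t[1]),1000*(-sa*t[0]+ca*t[1]),1000*t[2]],1),"gap",s["finger_gap"]*85.4,"F",np.round(s["force"],1))
Rm=R.from_quat(s["tool_rot"]).as_matrix();print("tool yaw err vs jig",np.arctan2(Rm[1,2],Rm[0,2])-p[2],"tilt",Rm[2,1])
print("overhang",manip.finger_overhang)
if len(sys.argv)>1:
    for n in sys.argv[2:]:
        im=manip.snapshot(n); cv2.imwrite(f"pics/{n}{sys.argv[1]}.png",im)
E
python3 chk.py 1 wrist scene side
```

```text
t 1.55 tcp in jig mm [ -21.1 -111.8  124.3] gap 28.268554516808095 F [-0.4  0.2  0.4]
tool yaw err vs jig -6.60253129107502e-05 tilt -0.9999943094532018
overhang 0.008
```

View pics/wrist1.png

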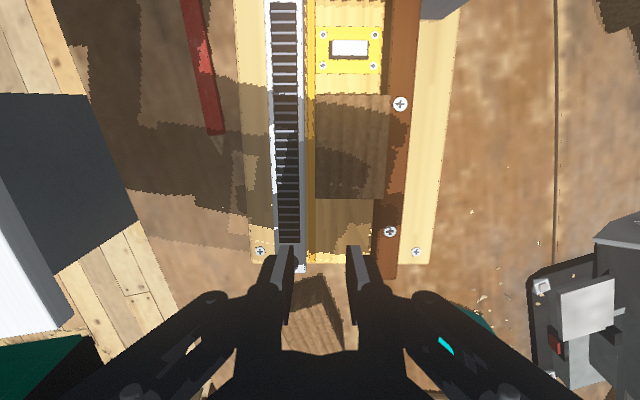

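Aligned view: bar at columns 268–303, block at (314–392, 95–198), stop at (349,48), and the fingertips at (283,248) and (355,248) over the bar and channel. Check the reprojection before descending.

```bash
python3 - <<'E'
from h import *
from station import manip
s=manip.sense();c=manip.get_calibration("wrist");T=camT(c,s);p=np.load("jig.npy")
im=cv2.imread("pics/wrist1.png")
for B,col in((box(0,-55.4,30,75,45,65),(0,255,0)),(box(0,6,30,41,24,10),(0,0,255)),(box(-42.5,-51,30,54,24,214),(255,0,255)),(box(-28,-105.5,31,39,14.5,22),(255,255,0))):
    if col==(255,255,0): B=box(-42.5,-112,39+77,39+77,14.5,22)
    q=proj(c,T,jig2w(p,B)).astype(int)
    for z in(0,4): cv2.polylines(im,[q[z:z+4].reshape(-1,1,2)],True,col,1)
cv2.imwrite("pics/ov3.png",cv2.resize(im[0:300,200:480],None,fx=2,fy=2))
E
```

```text
(no output)
```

View pics/ov3.png

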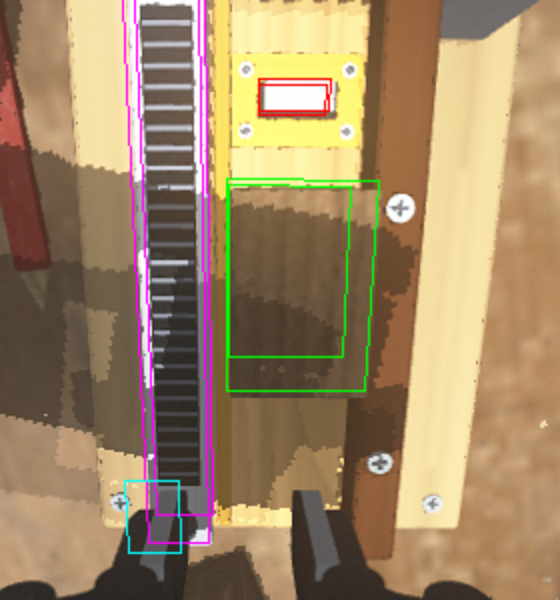

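The model is off by about 1.5 px (≈1 mm: the jig a touch toward +x, −y), which doesn't matter here. The fingertips are about 8 mm thick, so I use a 35 mm claw to centre one on the bar and one on the block.

Request:
send_rows([
  {"linear": [0,0.48,0.03],"roll": 0},
  {"linear": [0,0.48,0],"roll": 0},
  {"linear": [0,0.48,0],"roll": 0},
  {"linear": [0,0.48,0],"roll": 0},
  {"linear": [0,0,0],"roll": 0},
], claw=35)

```text
t: 2.33
tcp_pos: [0.4764, -0.0697, 0.0662]
tool_rot: [-0.443, 0.553, -0.551, 0.441]
force: [-0.1, 0.1, 0.6]
finger_gap: 0.413
```

```bash
python3 chk.py 2 wrist scene side; python3 - <<'E'
import cv2,numpy as np
a=cv2.imread("pics/wrist2.png")[100:400,180:480]
b=cv2.imread("pics/scene2.png")[150:270,240:400]
cv2.imwrite("pics/c2.png",np.hstack([cv2.resize(a,(400,400)),cv2.resize(b,None,fx=2.5,fy=2.5)[:300].copy() if 0 else cv2.copyMakeBorder(cv2.resize(b,(400,300)),0,100,0,0,0)]))
E
```

```text
t 2.325 tcp in jig mm [ -20.3 -111.8   66.2] gap 35.28085150998172 F [-0.1  0.1  0.6]
tool yaw err vs jig -5.117672672802498e-05 tilt -0.9999942022966917
overhang 0.008
```

View pics/c2.png

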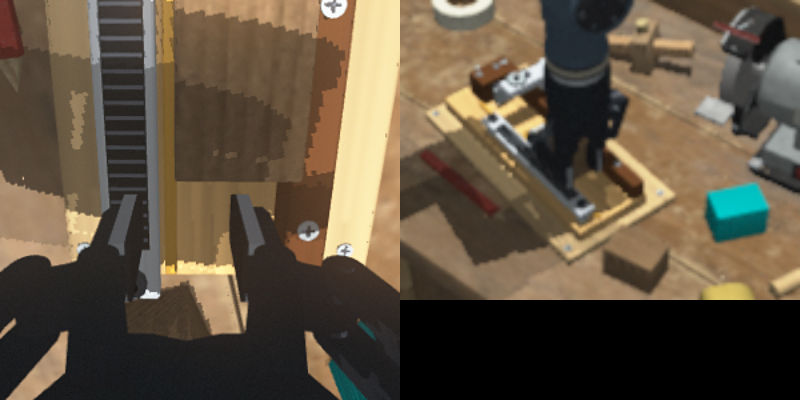

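The left tip is over the ribbed bar, the right tip over the channel's middle, behind the block. Now press.

Request:
send_rows([
  {"linear": [0,0.12,0],"roll": 0},
  {"linear": [0,0.12,0],"roll": 0},
  {"linear": [0,0.12,0],"roll": 0},
  {"linear": [0,0.12,0],"roll": 0},
  {"linear": [0,0,0],"roll": 0},
])

```text
t: 3.1
tcp_pos: [0.4776, -0.0702, 0.0533]
tool_rot: [0.442, -0.552, 0.552, -0.442]
force: [1.4, -0.5, 4.1]
finger_gap: 0.412
```

```bash
python3 chk.py
```

```text
t 3.1 tcp in jig mm [ -18.9 -112.    53.3] gap 35.19378074299435 F [ 1.4 -0.5  4.1]
tool yaw err vs jig -2.3190533293110382e-05 tilt -0.9999998687354692
overhang 0.008
```

Request:
send_rows([
  {"linear": [0,0.1,0],"roll": 0},
  {"linear": [0,0.1,0],"roll": 0},
  {"linear": [0,0.08,0],"roll": 0},
  {"linear": [0,0,0],"roll": 0},
  {"linear": [0,0,0],"roll": 0},
])

```text
t: 3.72
tcp_pos: [0.4776, -0.0702, 0.0459]
tool_rot: [0.442, -0.552, 0.552, -0.442]
force: [-0.7, 0.3, 12.4]
finger_gap: 0.412
```

```bash
python3 chk.py 3 wrist scene side; python3 - <<'E'
import cv2,numpy as np
a=cv2.imread("pics/wrist3.png")[100:400,180:480]
b=cv2.imread("pics/scene3.png")[150:270,240:400]
cv2.imwrite("pics/c3.png",np.hstack([cv2.resize(a,(400,400)),cv2.copyMakeBorder(cv2.resize(b,(400,300)),0,100,0,0,0)]))
E
```

```text
t 3.725 tcp in jig mm [ -19.  -112.    45.9] gap 35.178258786068525 F [-0.7  0.3 12.4]
tool yaw err vs jig 0.00015443448346288968 tilt -0.9999994607339481
overhang 0.008
```

View pics/c3.png

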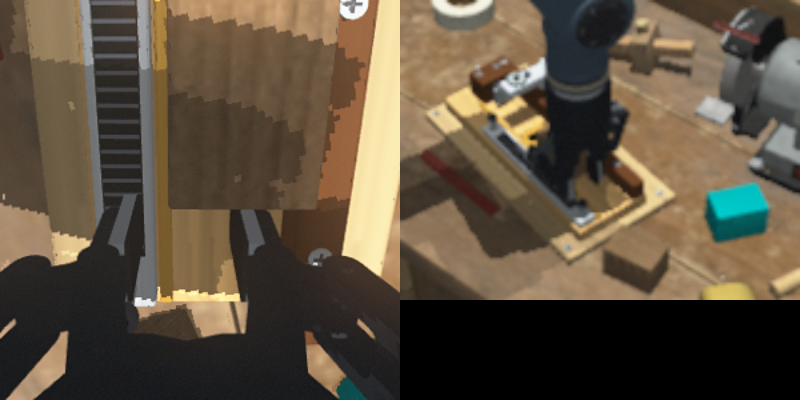

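View pics/wrist3.png

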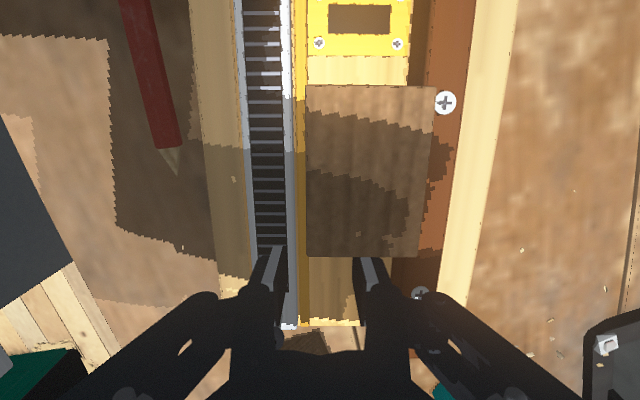

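The force rose to 12 N at TCP z 46, so the bar is on its hard stop. The slot at (360,18) is dark, so the stop is sunk. Push along +y, keeping the bar down.

Request:
send_rows([
  {"linear": [-0.25,0.01,0],"roll": 0},
  {"linear": [-0.25,0.01,0],"roll": 0},
  {"linear": [-0.25,0,0],"roll": 0},
  {"linear": [-0.25,0,0],"roll": 0},
  {"linear": [-0.2,0,0],"roll": 0},
])

```text
t: 4.5
tcp_pos: [0.487, -0.0375, 0.046]
tool_rot: [0.443, -0.549, 0.553, -0.443]
force: [-2.3, -10.9, 15.8]
finger_gap: 0.412
```

```bash
python3 chk.py 4 wrist
```

```text
t 4.5 tcp in jig mm [-16.9 -78.   46. ] gap 35.14404926440755 F [ -2.3 -10.9  15.8]
tool yaw err vs jig 0.0034001023615689574 tilt -0.9999810440445189
overhang 0.008
```

View pics/wrist4.png

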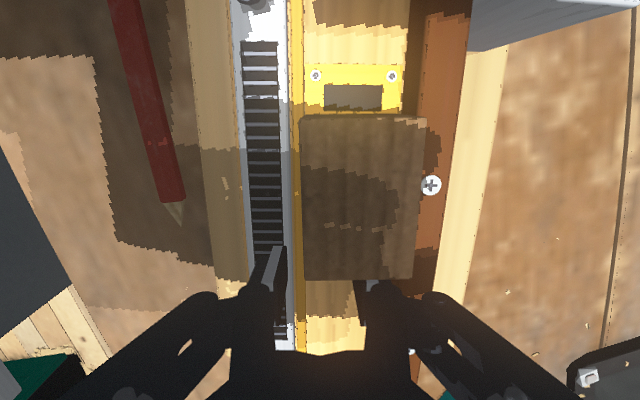

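Block pushed, bar still fully down (z 46, 16 N). Continue, with a small −x correction.

Request:
send_rows([
  {"linear": [-0.38,0,-0.02],"roll": 0},
  {"linear": [-0.38,0,-0.02],"roll": 0},
  {"linear": [-0.38,0,-0.02],"roll": 0},
  {"linear": [-0.38,0,-0.02],"roll": 0},
  {"linear": [-0.38,0,0],"roll": 0},
])

```text
t: 5.18
tcp_pos: [0.4972, 0.0189, 0.046]
tool_rot: [0.443, -0.549, 0.553, -0.443]
force: [-0.8, -11.4, 15.6]
finger_gap: 0.412
```

```bash
python3 chk.py 5 wrist side
```

```text
t 5.175 tcp in jig mm [-19.3 -20.8  46. ] gap 35.15050704453274 F [ -0.8 -11.4  15.6]
tool yaw err vs jig 0.0031821813585356518 tilt -0.9999837279812097
overhang 0.008
```

View pics/wrist5.png

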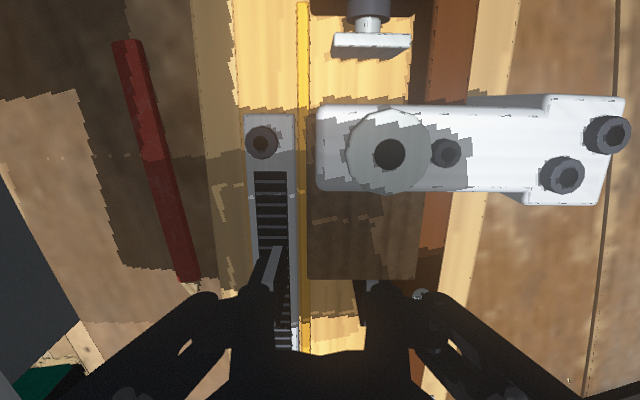

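Request:
send_rows([
  {"linear": [-0.2,0,0],"roll": 0},
  {"linear": [-0.2,0,0],"roll": 0},
  {"linear": [-0.15,0,0],"roll": 0},
  {"linear": [-0.1,0,0],"roll": 0},
  {"linear": [0,0,0],"roll": 0},
])

```text
t: 5.9
tcp_pos: [0.5011, 0.0383, 0.046]
tool_rot: [0.443, -0.55, 0.553, -0.443]
force: [-1.5, -8.5, 15.5]
finger_gap: 0.41
```

```bash
python3 chk.py 6 wrist side
```

```text
t 5.9 tcp in jig mm [-19.8  -1.   46. ] gap 34.99314974316609 F [-1.5 -8.5 15.5]
tool yaw err vs jig 0.0029451121064527352 tilt -0.9999892870845712
overhang 0.008
```

View pics/wrist6.png

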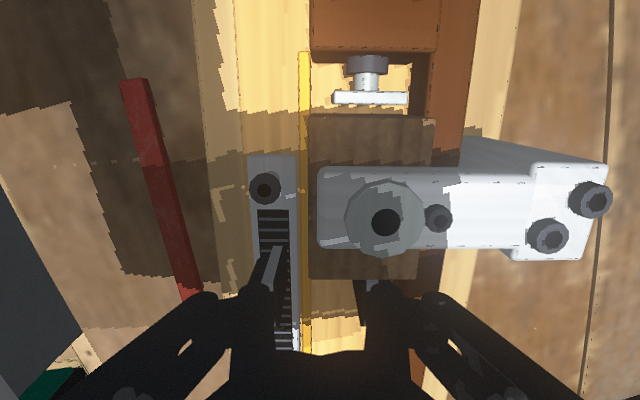

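A small gap is left between the block's front (row 115) and the end stop (row 104), about 5 mm. Continue gently.

Request:
send_rows([
  {"linear": [-0.08,0,0],"roll": 0},
  {"linear": [-0.08,0,0],"roll": 0},
  {"linear": [-0.05,0,0],"roll": 0},
  {"linear": [0,0,0],"roll": 0},
  {"linear": [0,0,0],"roll": 0},
])

```text
t: 6.62
tcp_pos: [0.5019, 0.0424, 0.046]
tool_rot: [0.444, -0.549, 0.553, -0.442]
force: [-3.2, -19.2, 16.6]
finger_gap: 0.41
```

```bash
python3 chk.py 7 wrist side
```

```text
t 6.625 tcp in jig mm [-19.9   3.2  46. ] gap 35.02497708742334 F [ -3.2 -19.2  16.6]
tool yaw err vs jig 0.0033714208974958138 tilt -0.9999837610007193
overhang 0.008
```

View pics/wrist7.png

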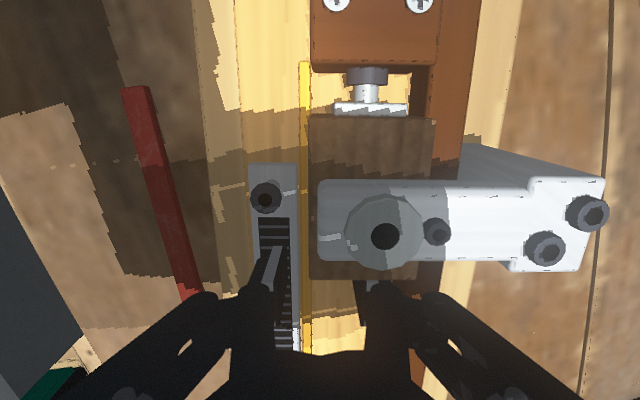

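The push force rose to 19 N with the TCP stalled at y 3.2 (expected ≈4), and the block front meets the stop plate at row 115, so the block is home. I back off while holding the bar, then check before letting it up.

Request:
send_rows([
  {"linear": [0.1,0,0],"roll": 0},
  {"linear": [0.1,0,0],"roll": 0},
  {"linear": [0.1,0,0],"roll": 0},
  {"linear": [0.05,0,0],"roll": 0},
  {"linear": [0,0,0],"roll": 0},
])

```text
t: 7.35
tcp_pos: [0.5008, 0.0376, 0.0461]
tool_rot: [0.439, -0.552, 0.553, -0.443]
force: [2.2, 8.0, 14.6]
finger_gap: 0.408
```

```bash
python3 chk.py 8 wrist
```

```text
t 7.35 tcp in jig mm [-19.9  -1.7  46.1] gap 34.87593843684577 F [ 2.2  8.  14.6]
tool yaw err vs jig -0.0031760224614369725 tilt -0.9999835705937905
overhang 0.008
```

View pics/wrist8.png

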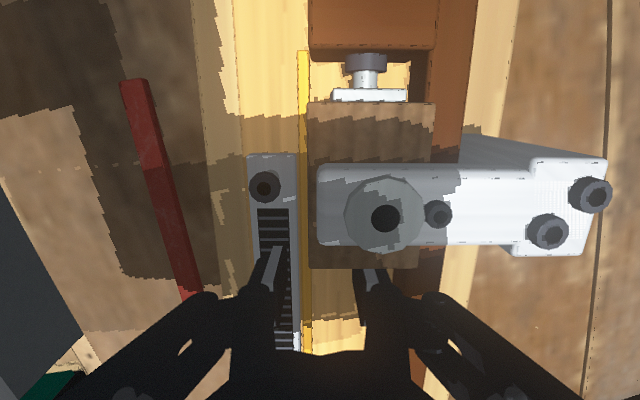

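The block stayed against the stop (row 101) and the finger has backed off. Lift.

Request:
send_rows([
  {"linear": [0,-0.2,0],"roll": 0},
  {"linear": [0,-0.3,0],"roll": 0},
  {"linear": [0,-0.4,0],"roll": 0},
  {"linear": [0,-0.8,0],"roll": 0},
  {"linear": [0,-0.9,0],"roll": 0},
])

```text
t: 8.02
tcp_pos: [0.4971, 0.036, 0.1225]
tool_rot: [-0.443, 0.553, -0.551, 0.441]
force: [-0.3, -0.1, -0.5]
finger_gap: 0.409
```

Request:
send_rows([
  {"linear": [0.4,-0.9,0],"roll": 0},
  {"linear": [0.4,-0.9,0],"roll": 0},
  {"linear": [0.4,-0.7,0],"roll": 0},
  {"linear": [0,0,0],"roll": 0},
  {"linear": [0,0,0],"roll": 0},
])

```text
t: 8.65
tcp_pos: [0.4898, 0.0013, 0.1965]
tool_rot: [-0.442, 0.553, -0.551, 0.441]
force: [0.7, 0.3, 0.3]
finger_gap: 0.412
```

```bash
python3 chk.py 9 wrist scene; python3 - <<'E'
from h import *
from station import manip
s=manip.sense();c=manip.get_calibration("wrist");T=camT(c,s);p=np.load("jig.npy")
im=cv2.imread("pics/wrist9.png")
for B,col in((box(0,47.5,30,75,45,65),(0,255,0)),(box(0,6,30,41,24,10),(0,0,255)),(box(-42.5,-51,30,54,24,214),(255,0,255))):
    q=proj(c,T,jig2w(p,B)).astype(int)
    for z in(0,4): cv2.polylines(im,[q[z:z+4].reshape(-1,1,2)],True,col,1)
cv2.imwrite("pics/ov9.png",im)
E
```

```text
t 8.65 tcp in jig mm [-22.7 -39.6 196.5] gap 35.17805778480422 F [0.7 0.3 0.3]
tool yaw err vs jig -0.00023639230849434312 tilt -0.9999971461019029
overhang 0.008
```

View pics/ov9.png

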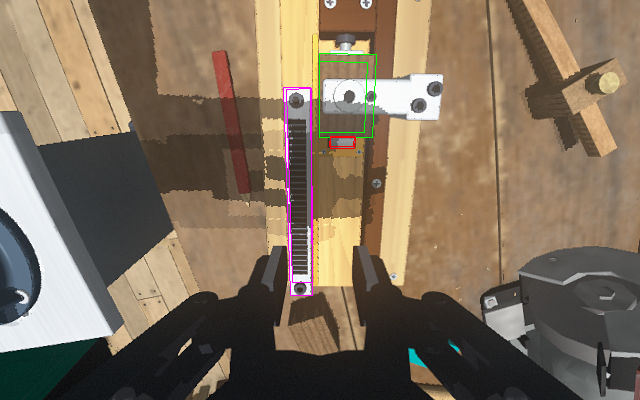

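View pics/wrist9.png

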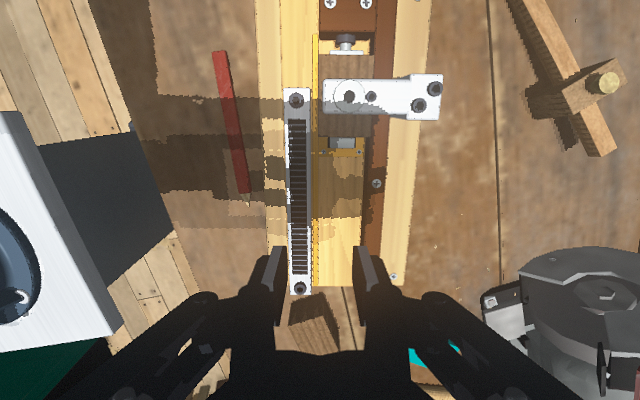

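View pics/scene9.png

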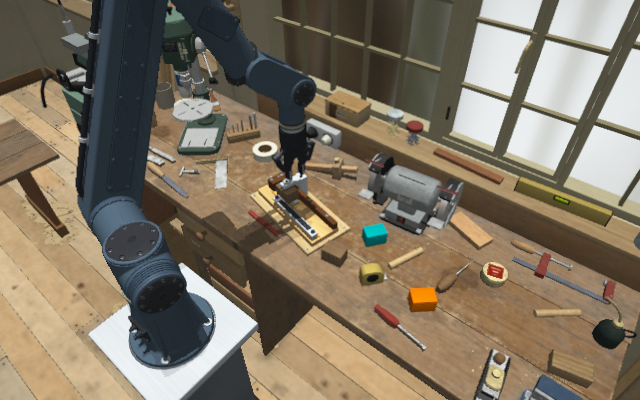

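The stop is up again at (342,143), behind the block. The block sits at the predicted home outline, the bar matches its up outline, and the arm is clear.

```bash
python3 -c "
from station import manip
print(manip.sign_off())"
```

```text
the job is handed in; nothing more can be done
None
```

The block is loaded and the job is handed in; sign-off gives no verdict, so what follows is from my own checks. I pressed the bar to its hard stop with one finger, while the other finger pushed the block over the sunken stop to the end stop. Then I backed off about 5 mm with the bar still down and lifted clear, with the clock at about 8.7 s of the 38 s.

**Last checks:**
- **Block home:** the push force rose from about 8–11 N to 19 N as the tool stalled at y 3.2 mm (I expected about 4). The final wrist picture shows the block at its predicted home outline.
- **Bar and stop:** the bar matches its "up" outline, and the stop stands up behind the block.
- **Robot clear:** the force reading is below 1 N.
- **Other things on the bench:** they look unmoved in the scene picture; I did not measure each one.

**Disagreements:**
- The network's best "block" hit was the turquoise look-alike; I used its second hit, the block in the channel.
- My jig fit was about 1 to 1.5 mm off in the second view, which was within tolerance here.

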